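# Unlock the pressure cooker and take off its lid

## Task

The pressure is off and the potatoes are done: open the cooker. Push the safety tab on the lid back until you feel it come up against its stop, swing the folded bail handle up to standing so the clamp jaws let go, then lift the lid off by that handle and set it gently down flat in the middle of the round cork mat, handle still standing, and let go. Work by feel and never force the tab, the handle or the lid; the cooker must stay where it is and nothing else on the counter may be disturbed.

Things in the scene. Friction and masses are not known exactly. Their poses are not given: they have to be found in the camera images.
- tab (a joint): Slide of the safety tab to the lid's +x, m; starts at 0 to 0.003, about 2 N of friction, stays where left. Its hidden bolt meets a hard stop at a reading that differs each time (0.009 to 0.0245) and cannot be seen. The handle is free only with the bolt within about 1 mm of that stop: push until the resistance clearly rises (7 to 10 N at the tab is plenty).
- bail (a joint): Angle of the bail handle, rad: 0 folded flat, 1.44 bar straight above the hinge (standing), 1.50 its end; positive about the lid's +y. About 0.08 N m of friction (1 N at the bar); stays at any angle. With the bolt in, it rises only about 0.1, ever harder: over 10 N up at the bar means it is held. Free, 3 to 6 N leads it. The clamp jaws let go of the cooker's rim only in the last third of the swing, from about 1.0.
- tab_face (a point): Centre of the push face (looks to the lid's -x) of the safety tab: an upright plastic ridge 36 mm wide (y), 15 high, 8 thick, on top of the lid's black hub. The tab's foot plate lies 7 mm below this point and reaches 8 mm out before the face; then the hub's flat top, 11 mm below, is free for another 34 mm (tab at 0). Push to +x. Axes as the lid's.
- bail_bar (a point): Middle of the bail handle's bar: a round black sleeve 14 mm across, 62 long (along the lid's y); steel arms 10 mm thick run from its ends to the hub's sides, at y = +-41. Folded, it lies 92 mm to the lid's -x of the hinge and 12 higher, about 26 above the lid's metal, to be pinched across from above. Standing, it is 93 mm above the hinge: the lid's carrying handle.
- bail_hinge (a point): Middle of the bail's hinge axis (which runs along the lid's y), fixed in the lid at its centre, 40 mm above lid_base. Axes as the lid's.
- lid_base (a point): Centre of the lid's underside (foot of its 16 mm deep skirt, 188 mm across); the lid rests on it when set on something flat. Aluminium disc 220 mm across; black hub 96 x 68 mm, its top 48 mm above this point; two steel clamp jaws at y = +-116 (+-127 open) end 3 mm above this point. Axes: z up, x from the folded bar towards the tab, y along the hinge.
- lid: The same lid with its handle, tab and jaws, 0.75 to 0.95 kg, balanced about its centre; origin and axes as lid_base. On the cooker its origin is 109 mm above the counter and the skirt reaches 16 mm into the mouth, with about 2 mm of play all round.
- cooker: Aluminium pressure cooker pot, 200 mm across (rim 220), 125 high, two black side grips reaching 150 mm out along its +-x at 90 mm height; loose, 3.2 kg. Origin: centre of its underside; axes start parallel to the lid's. It stands left or right of the middle, the mat on the other side.
- mat_top (a point): Centre of the top of the round cork pot mat, 220 mm across, 10 mm thick, fixed to the counter.
- valve_cap: Rubber-edged steel steam valve cap, 33 mm across, 29 mm high, already taken off and standing on the counter nearer the robot, between cooker and mat. Origin: centre of underside. Leave alone.
- pitcher: White ceramic pitcher, 128 mm across, 195 mm high, handle to its +y, standing on the left. Origin: centre of underside. Leave alone.
- colander: Steel colander, 224 mm across, 100 mm high, standing on the right. Origin: centre of underside. Leave alone.
- mug: Blue ceramic mug, 76 mm across, 90 mm high, beyond and between cooker and mat. Origin: centre of underside. Leave alone.
- oil_bottle: Amber glass oil bottle, 64 mm across, 235 mm high, on the left beyond the pitcher. Origin: centre of underside. Leave alone.
- salt_jar: Glass salt jar with a metal cap, 76 mm across, 105 mm high, nearer the robot on the left. Origin: centre of underside. Leave alone.
- wooden_spoon: Wooden spoon 270 mm long lying on the counter nearer the robot on the right. Origin: under its middle. Leave alone.
Mind the look-alikes: they are no part of the job. What is shaped like the lid but yellow is not meant.

How it is judged (in metres and radians):
On the way, in this order (a step that is already met when the one before it is completed fails the run):
1. the safety tab has been slid back (reading past 7 mm) (value of joint tab above 0.007 m), for 0.1 s.
2. the bail handle has been swung up to standing (past 1.3 rad) with the lid still seated on the cooker (value of joint bail above 1.3 rad and distance between lid and cooker below 0.125 m), for 0.1 s.
3. the lid has been lifted clear of the cooker (height (world z) of lid_base above 0.13 m), for 0.1 s.
At the end, for the whole second after the job is handed in: The lid lies flat (within 0.06 rad) and still on the cork mat, its centre within 35 mm of the mat's and its underside within 6 mm of the mat's top, the bail handle still standing (over 1.1 rad), and the cooker stands upright within 30 mm of where it was (horizontal distance between lid_base and mat_top below 0.035 m and z of lid_base in the frame of mat_top below 0.006 m and angle between lid_base's own z axis and vertical below 0.06 rad and value of joint bail above 1.1 rad and linear speed of lid below 0.02 m/s and distance of cooker from where it was at the start of the episode below 0.03 m and angle between cooker's own z axis and vertical below 0.05 rad); the robot touches nothing.
It fails at once if the tab, handle or lid is forced: more than 25 N between lid and cooker (contact force between lid and cooker above 25 N).
It fails at once if the lid is set down hard: more than 25 N between lid and counter or mat (contact force between lid and mat above 25 N or contact force between lid and table above 25 N).
It fails at once if the cooker is dragged more than 30 mm or tipped more than 0.15 rad (distance of cooker from where it was at the start of the episode above 0.03 m or angle between cooker's own z axis and vertical above 0.15 rad).
It fails at once if something else on the counter is moved more than 30 mm (distance of any of valve_cap, pitcher, colander, mug, oil_bottle, salt_jar, wooden_spoon from where it was at the start of the episode above 0.03 m).
It also fails if it takes over 69 s, if anything falls off the work surface, if the arm or the gripper's body presses on something with over 40 N, if the wrist force passes 120 N, or if a joint passes its speed limit or range.

## Robot

A 6-joint arm with a two-finger parallel gripper is mounted at the origin on the work surface. World frame = base frame: x ahead of the robot, y to its left, z up, the work surface at z = 0. Lengths are in mm, angles in rad, forces in N, time in s.
With the tool pointing down it reaches from about 350 to 975 mm from the base axis. Payload 7.1 kg.
Tool frame: the origin (TCP) lies on the mounting face of the last link; the fingertips stand 182 mm ahead of it and the grasp point (between the pads) lies 163 mm ahead of it (env.tip_extent is the distance from the TCP to the fingertips, in mm); z points along the fingers, y is the direction in which the jaws open and shut (so a half turn about z gives the same grasp; the last joint's range is limited). The gripper opens to 88 mm and grips with 3 to 60 N. Pads are 20 mm wide; open, the fingers measure 115 mm over their backs; the gripper's body (75 mm by 178 mm) begins 61 mm behind the grasp point.
Start: joints at [1.265, 0.423, 1.63, -0, 1.089, -0.019], TCP at [176.771, 599.465, 404.675] pointing down, gripper open.
Joint ranges: [-3, 3], [-0.9, 2.11], [0.09, 2.58], [-1.31, 4.45], [0.11, 2.69], [-2.54, 2.54]. Speed limits (rad/s): [2.39, 2.39, 3.01, 3.14, 3.14, 3.14].

## Interface

Orientations are given as a unit quaternion [w, x, y, z].
In Python, from bench import env gives the robot as it stands.
- The arm moves only by the tool apply_moves, never from a script. Its argument "steps" is a list of rows, each a list of 2 entries, a list of its own where there are three numbers: the shift along the tool's x, y, z in units of 40 mm (1.0 is 40 mm), then the turn, a rotation vector about the tool's x, y, z in units of 6 degrees (1.0 is 6 degrees). A call has 1 to 8 rows; each row shifts and turns the commanded pose from where the row before left it, along the tool's axes as they then stand; what a row does not reach is not made up. A row lasts 1/12 s, in which the tool goes at most 41.7 mm and 7.16 degrees, less where a joint would pass 70% of its speed; a pose out of reach is approached as far as the arm can. A call is refused whole if a number of a shift passes 1 or a number of a turn 1, either way. A call with a gripper value outside its range is refused whole. "hand" is the opening, from -1 (shut) to 1 (fully open), so that 0 is half open, set as the call begins (left out, the last holds). The fingers move at their own pace and stop on an object; "newtons" is the grip in N (left out, the last holds). Time passes only in rows, so rows that do not move let the fingers close. It gives the time, the measured TCP pose, the force and the opening at its end, in the units of the state.
- env.read_state(): the state, without advancing time (a new reading comes with each control period).
- env.capture(name): name is "scene" or "top"; returns a dict with "color" (400x640x3 uint8, blue, green, red), "z_map" (400x640 float32, mm along the optical axis (not along the pixel's ray), 0 where there is no reading), "K" (3x3 intrinsics, pixels), "world_from_camera" (4x4, takes a point from camera to world coordinates). Camera axes: x right, y down, z forward; pixel columns grow to the right and rows downward; lengths in mm; the calibration is good to about 2 mm. A picture is of the moment at which its call begins.
- env.job_done(): hands the job in, once; it reports no verdict.
The state is a dict: "t": time; "joint_positions": joint angles; "qvel": joint speeds; "joint_torque": joint torques, N m; "ee_pos": TCP position; "tcp_rot": TCP orientation; "wrist_force": force on the tool from outside, world axes, zero at the start; "moment": the same for the moment, N m; "gripper_width": finger opening in mm.
Only numpy, scipy, OpenCV 4.12 (cv2) and the standard library are available. Lean on these libraries where they do the work, as an engineer would, in place of code of your own. Each camera call takes 0.05 s, during which the arm holds its last target. There are 200 camera calls.

## Working session

There is one attempt and no reset: what is moved stays moved. The work goes in short steps, Python scripts to look and compute and a tool call to move; the robot and the scene stay as the last step left them, time stands still between calls to the robot, and variables do not carry over. Pictures are saved under pics/ and viewed, about 8 in all and at most 12, crops included, and the job is handed in when it is done.

Besides the shell and the picture viewer there is one more tool, called after "Emit:" as name(argument=value, ...), one argument or row to a line, values as JSON. apply_moves: Moves the arm, as the interface text tells. Its arguments: {"type":"object","properties":{"steps":{"type":"array","items":{"type":"array"}},"hand":{"type":"number"},"newtons":{"type":"number"}},"required":["steps"]}

```bash
mkdir -p pics; cat > h.py <<'E'
import numpy as np, cv2
from bench import env
def cap(n):
    c=env.capture(n); K=np.array(c["K"]);T=np.array(c["world_from_camera"]);z=c["z_map"]
    v,u=np.mgrid[:z.shape[0],:z.shape[1]]
    P=np.stack([(u-K[0,2])/K[0,0]*z,(v-K[1,2])/K[1,1]*z,z,np.ones_like(z)],-1)@T.T
    return c["color"],P[...,:3],z
E
python3 - <<'E'
from h import *
print(env.read_state())
for n in("top","scene"):
    c,P,z=cap(n); np.save(n+".npy",P); cv2.imwrite(f"pics/{n}0.png",c)
E
```

```text
{'t': 0.0, 'joint_positions': array([ 1.26502412e+00,  4.23849486e-01,  1.63070241e+00,  3.69199267e-06,
        1.08861312e+00, -1.90428229e-02]), 'qvel': array([ 0.00123814, -0.00070134,  0.00069894,  0.00092364, -0.0007451 ,
       -0.00012204]), 'joint_torque': array([-1.89442013e-03, -5.44635057e+01, -2.73670095e+01,  6.43750001e-02,
        2.26214557e-02, -1.35433875e-04]), 'ee_pos': array([176.67495418, 599.21095925, 403.89120922]), 'tcp_rot': array([-1.28735023e-04,  1.42874893e-01,  9.89740444e-01, -7.75574470e-04]), 'wrist_force': array([-0.26979342,  0.24707   , -0.0339394 ]), 'moment': array([-0.00133529,  0.02680533,  0.04222502]), 'gripper_width': 87.64084241622805}
```

View pics/top0.png

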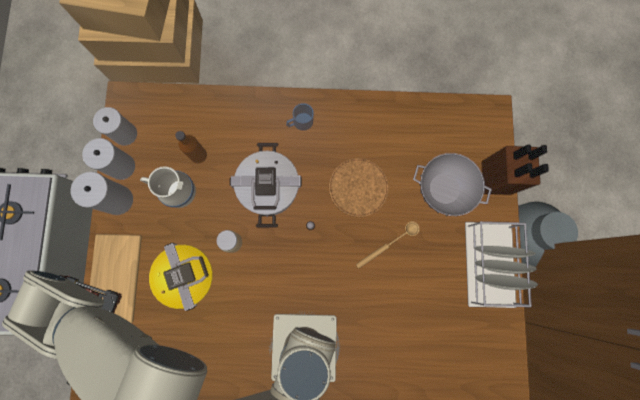

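View pics/scene0.png

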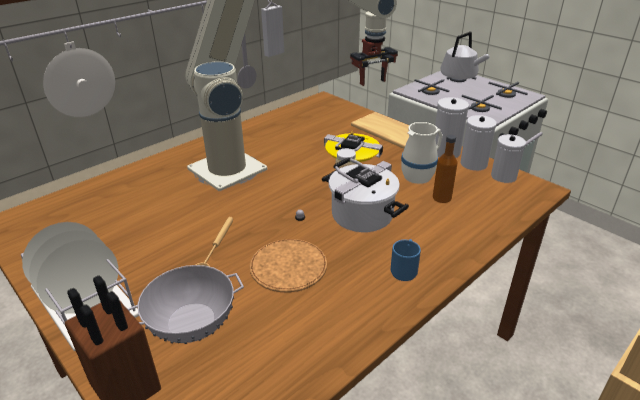

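The silver lid on the cooker is at top (265,182). The yellow look-alike at (180,276) is not wanted. The mat is at (358,187), the cap at (310,225) and the mug at (303,117). Next is a close crop with heights.

```bash
python3 - <<'E'
from h import *
P=np.load("top.npy"); c=cv2.imread("pics/top0.png")
a=cv2.resize(c[138:230,215:315],None,fx=6,fy=6,interpolation=cv2.INTER_CUBIC)
s=cv2.imread("pics/scene0.png"); 
b=cv2.resize(s[140:235,315:415],(600,570),interpolation=cv2.INTER_CUBIC)
cv2.imwrite("pics/c1.png",a)
cv2.imwrite("pics/c2.png",b)
S=np.load("scene.npy")
def circ(m,P):
    q=P[m]; return q
# mat: cork region
def kasa(q):
    A=np.c_[2*q,np.ones(len(q))]; x=np.linalg.lstsq(A,(q**2).sum(1),rcond=None)[0]; return x[:2],np.sqrt(x[2]+x[0]**2+x[1]**2)
for nm,Q in(("top",P),("scene",S)):
    m=(Q[...,2]>6)&(Q[...,2]<16)
    n,l,st,ce=cv2.connectedComponentsWithStats(m.astype(np.uint8))
    for i in range(1,n):
        if st[i,4]>800:
            q=Q[l==i][:,:2]; h=cv2.convexHull(q.astype(np.float32))[:,0]
            print(nm,"mat?",st[i],cv2.minEnclosingCircle(h),np.median(Q[l==i][:,2]))
print(P[182,265],P[182,236],P[150,267])
# lid disc outline
for nm,Q,box in(("top",P,(138,230,215,315)),("scene",S,(140,235,315,415))):
    r=Q[box[0]:box[1],box[2]:box[3]]
    for lo,hi in((115,131),(131,142),(142,150),(150,160),(160,175)):
        k=(r[...,2]>lo)&(r[...,2]<hi); q=r[k]
        if len(q)>5: print(nm,lo,hi,len(q),q.mean(0).round(1),q.min(0).round(),q.max(0).round())
    k=(r[...,2]>115)&(r[...,2]<140)
    print(cv2.minEnclosingCircle(r[k][:,:2].astype(np.float32)))
E
```

```text
top mat? [ 329  158   59   59 2253] ((564.609375, -188.47512817382812), 115.38207244873047) 9.772589739395016
top mat? [ 271  314   65   67 1310] ((-2.562602996826172, 1.1376495361328125), 148.83502197265625) 11.52920757746017
scene mat? [187 153  80  37 940] ((1.09516441822052, -4.854313850402832), 150.4893341064453) 12.455788777742214
scene mat? [ 250  239   77   53 3127] ((567.9600219726562, -185.39727783203125), 112.66646575927734) 10.721236992386707
[541.93343845 143.93015716 160.57235326] [542.18847129 241.61524492 145.08044383] [696.79595731 158.59051118   3.26202606]
top 115 131 466 [541.6 143.3 128.4] [440.  29. 119.] [658. 260. 131.]
top 131 142 1469 [551.6 142.5 136. ] [439.  26. 131.] [655. 263. 142.]
top 142 150 400 [548.  146.5 146.5] [474.  26. 142.] [629. 265. 150.]
top 150 160 729 [539.6 145.7 155.1] [454.  29. 150.] [618. 260. 160.]
top 160 175 238 [504.  141.9 164.7] [450.  99. 160.] [590. 187. 174.]
((544.5379638671875, 143.27542114257812), 118.1700210571289)
scene 115 131 383 [578.8 145.  125.9] [442.  24. 115.] [660. 427. 131.]
scene 131 142 1127 [574.6 135.  136.2] [444.  22. 131.] [660. 446. 142.]
scene 142 150 319 [561.4 145.8 146.4] [478.  24. 142.] [627. 427. 150.]
scene 150 160 587 [547.1 145.4 155.3] [461.  25. 150.] [621. 429. 160.]
scene 160 175 212 [511.4 142.1 164.5] [452.  97. 160.] [596. 424. 175.]
((521.4471435546875, 235.29225158691406), 215.15628051757812)
```

View pics/c1.png

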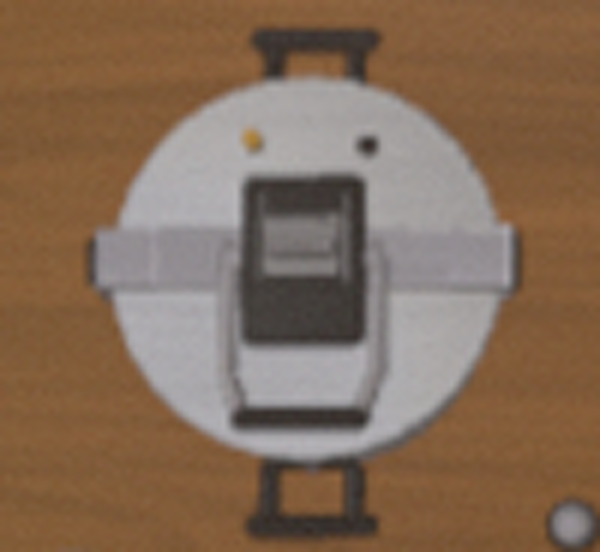

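View pics/c2.png

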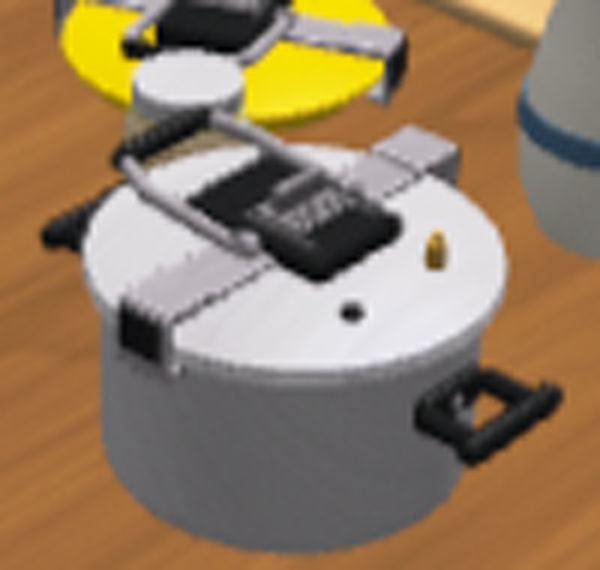

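The crops confirm the choice. The silver lid's bar is at crop 1 (300,415), nearer the robot, the tab ridge is at (300,245) on the hub, and the jaws are left and right. So lid +x is roughly world +x. Next I'll get precise positions.

```bash
python3 - <<'E'
from h import *
P=np.load("top.npy"); S=np.load("scene.npy")
c=cv2.imread("pics/top0.png").astype(int)
np.set_printoptions(linewidth=250,suppress=True)
print("top hub x(world) z along col 265"); 
for v in range(165,212): print(v,P[v,262:269:3].round(0).tolist(),c[v,265].tolist())
for nm,Q in(("top",P),("scene",S)):
    x,y,z=Q[...,0],Q[...,1],Q[...,2]
    bar=(x>438)&(x<475)&(y>90)&(y<200)&(z>150)&(z<180); q=Q[bar]
    print(nm,"bar",len(q),q.mean(0),q.min(0),q.max(0),np.polyfit(q[:,1],q[:,0],1))
    strip=(x>500)&(x<590)&(((y>20)&(y<90))|((y>200)&(y<270)))&(z>139)&(z<165)
    q=Q[strip]; print("strip",len(q),q.mean(0),q.min(0),q.max(0),np.polyfit(q[:,1],q[:,0],1), q[q[:,1]<90].mean(0),q[q[:,1]>200].mean(0))
    tab=(x>520)&(x<600)&(y>105)&(y<185)&(z>160)&(z<190); q=Q[tab]; print("tab",len(q),q.mean(0),q.min(0),q.max(0))
    g=(x>380)&(x<445)&(y>80)&(y<210)&(z>70)&(z<110);print("grip-",Q[g].mean(0),Q[g].min(0),Q[g].max(0))
    g=(x>658)&(x<720)&(y>80)&(y<210)&(z>70)&(z<110);print("grip+",Q[g].mean(0),Q[g].min(0),Q[g].max(0))
    d=(z>126)&(z<142)&(np.hypot(x-548,y-143)<125)&((abs(y-143)<90)); q=Q[d][:,:2]
    print("disc",cv2.minEnclosingCircle(q.astype(np.float32)))
E
```

```text
top hub x(world) z along col 265
165 [[604.0, 159.0, 140.0], [604.0, 149.0, 141.0], [606.0, 139.0, 137.0]] [171, 170, 174]
166 [[601.0, 159.0, 138.0], [601.0, 148.0, 141.0], [601.0, 138.0, 143.0]] [154, 156, 158]
167 [[597.0, 159.0, 140.0], [597.0, 148.0, 142.0], [598.0, 139.0, 138.0]] [112, 111, 115]
168 [[590.0, 157.0, 155.0], [589.0, 146.0, 160.0], [590.0, 136.0, 160.0]] [57, 60, 65]
169 [[586.0, 156.0, 159.0], [588.0, 147.0, 154.0], [588.0, 137.0, 153.0]] [55, 58, 64]
170 [[583.0, 156.0, 158.0], [584.0, 147.0, 154.0], [584.0, 136.0, 156.0]] [52, 56, 61]
171 [[579.0, 156.0, 158.0], [580.0, 146.0, 155.0], [580.0, 136.0, 158.0]] [54, 59, 64]
172 [[575.0, 155.0, 162.0], [578.0, 147.0, 149.0], [576.0, 136.0, 161.0]] [54, 59, 64]
173 [[572.0, 155.0, 162.0], [573.0, 146.0, 159.0], [574.0, 136.0, 155.0]] [71, 74, 79]
174 [[569.0, 155.0, 157.0], [569.0, 145.0, 159.0], [570.0, 136.0, 158.0]] [103, 105, 109]
175 [[565.0, 155.0, 161.0], [566.0, 145.0, 159.0], [565.0, 135.0, 162.0]] [122, 122, 127]
176 [[562.0, 155.0, 158.0], [562.0, 145.0, 161.0], [562.0, 135.0, 161.0]] [123, 120, 127]
177 [
[... 4119 characters left out ...]
]
strip 351 [553.61616654 123.49383587 148.22665948] [500.40967427  21.9553737  139.02797505] [589.20409868 263.2732229  157.02237837] [ -0.02683449 556.93006034] [555.25600798  56.66259315 147.65253578] [551.02377016 229.14616812 149.1342815 ]
tab 108 [556.25086953 140.50836154 165.70680676] [520.80228809 111.20043774 160.01327663] [595.89133922 178.78655129 179.64647688]
grip- [412.65621317 120.45507761  96.15694661] [399.96600276  97.8834287   85.49673138] [428.40299395 166.10315842 101.45973367]
grip+ [683.03058383 144.77750673  94.5951012 ] [658.03025558 109.48286321  81.46282933] [702.47307372 183.93588999 102.04223564]
disc ((551.2008666992188, 143.40769958496094), 113.38880157470703)
```

```bash
cat >> h.py <<'E'
from scipy.spatial.transform import Rotation as R
def pose():
    s=env.read_state(); q=s["tcp_rot"]; return s,np.array(s["ee_pos"]),R.from_quat([q[1],q[2],q[3],q[0]])
def Rt(yaw): # tool y at world angle yaw, z down
    y=np.array([np.cos(yaw),np.sin(yaw),0]);z=np.array([0,0,-1.]);return R.from_matrix(np.c_[np.cross(y,z),y,z])
def plan(p1,yaw,n):
    s,p,r=pose(); w=(r.inv()*Rt(yaw)).as_rotvec(degrees=True)/n
    d=(np.array(p1)-p)/n
    for i in range(n):
        print(np.round(r.inv().apply(d)/40,3).tolist(),np.round(w/6,3).tolist()); r=r*R.from_rotvec(w,degrees=True)
E
python3 -c "
from h import *
plan([523,143,410],.035,16)"
```

```text
[-0.721, -0.531, -0.009] [-0.001, 0.0, 0.745]
[-0.76, -0.473, -0.009] [-0.001, 0.0, 0.745]
[-0.794, -0.412, -0.009] [-0.001, 0.0, 0.745]
[-0.824, -0.349, -0.009] [-0.001, 0.0, 0.745]
[-0.849, -0.284, -0.009] [-0.001, 0.0, 0.745]
[-0.868, -0.217, -0.009] [-0.001, 0.0, 0.745]
[-0.883, -0.148, -0.009] [-0.001, 0.0, 0.745]
[-0.891, -0.079, -0.009] [-0.001, 0.0, 0.745]
[-0.895, -0.009, -0.009] [-0.001, 0.0, 0.745]
[-0.893, 0.061, -0.009] [-0.001, 0.0, 0.745]
[-0.885, 0.13, -0.009] [-0.001, 0.0, 0.745]
[-0.873, 0.199, -0.009] [-0.001, 0.0, 0.745]
[-0.854, 0.266, -0.009] [-0.001, 0.0, 0.745]
[-0.831, 0.332, -0.009] [-0.001, 0.0, 0.745]
[-0.803, 0.396, -0.009] [-0.001, 0.0, 0.745]
[-0.769, 0.457, -0.009] [-0.001, 0.0, 0.745]
```

Emit:
apply_moves(
  steps=[
    [[-0.72,-0.53,-0.01],[0,0,0.745]],
    [[-0.76,-0.47,-0.01],[0,0,0.745]],
    [[-0.79,-0.41,-0.01],[0,0,0.745]],
    [[-0.82,-0.35,-0.01],[0,0,0.745]],
    [[-0.85,-0.28,-0.01],[0,0,0.745]],
    [[-0.87,-0.22,-0.01],[0,0,0.745]],
    [[-0.88,-0.15,-0.01],[0,0,0.745]],
    [[-0.89,-0.08,-0.01],[0,0,0.745]],
  ],
  hand=-1,
  newtons=15,
)

```text
t: 0.77
ee_pos: [350.2, 370.1, 407.7]
tcp_rot: [-0.0, 0.441, 0.897, -0.0]
wrist_force: [0.7, 1.1, -0.7]
gripper_width: 38.0
```

Emit:
apply_moves(
  steps=[
    [[-0.9,-0.01,-0.01],[0,0,0.745]],
    [[-0.89,0.06,-0.01],[0,0,0.745]],
    [[-0.89,0.13,-0.01],[0,0,0.745]],
    [[-0.87,0.2,-0.01],[0,0,0.745]],
    [[-0.85,0.27,-0.01],[0,0,0.745]],
    [[-0.83,0.33,-0.01],[0,0,0.745]],
    [[-0.8,0.4,-0.01],[0,0,0.745]],
    [[-0.77,0.46,-0.01],[0,0,0.745]],
  ],
)

```text
t: 1.43
ee_pos: [523.9, 142.2, 410.9]
tcp_rot: [-0.0, 0.696, 0.718, -0.0]
wrist_force: [-0.0, 0.1, 0.7]
gripper_width: 0.3
```

```bash
python3 -c "
from h import *
c,P,z=cap('top');cv2.imwrite('pics/t1.png',cv2.resize(c[120:230,200:330],None,fx=5,fy=5))
s,p,r=pose();print(p,r.as_matrix().round(3),s['gripper_width'],s['wrist_force'])
plan([523,143,366],.035,2)"
```

```text
[527.0809036  138.70283239 411.28805084] [[-0.025  1.     0.003]
 [ 1.     0.025 -0.002]
 [-0.002  0.003 -1.   ]] 0.615754651595915 [ 2.46877132 -3.67042147  1.1827265 ]
[0.056, -0.051, 0.566] [0.013, 0.009, -0.048]
[0.056, -0.05, 0.566] [0.013, 0.009, -0.048]
```

Emit:
apply_moves(
  steps=[
    [[0,0,0.56],[0,0,0]],
    [[0,0,0.56],[0,0,0]],
    [[0,0,0],[0,0,0]],
    [[0,0,0],[0,0,0]],
    [[0,0,0],[0,0,0]],
  ],
)

```text
t: 1.9
ee_pos: [523.4, 144.3, 367.0]
tcp_rot: [0.0, 0.694, 0.72, 0.0]
wrist_force: [-0.1, -0.6, 0.0]
gripper_width: 0.2
```

```bash
python3 -c "
from h import *
s,p,r=pose();print(p,s['wrist_force'])
plan([522,143,346],.035,1)
c,P,z=cap('scene');cv2.imwrite('pics/t1.png',cv2.resize(c[90:220,310:440],None,fx=4.5,fy=4.5))"
```

```text
[523.36805595 144.25023731 366.95900805] [-0.13416417 -0.5846975   0.00397827]
[-0.03, -0.036, 0.524] [0.003, -0.001, 0.013]
```

View pics/t1.png

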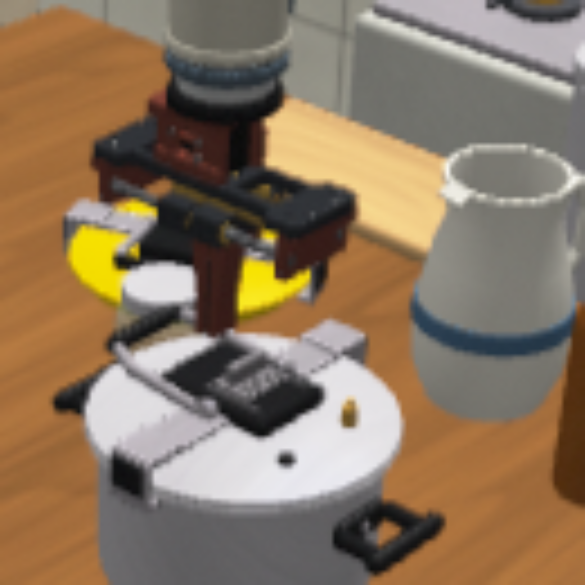

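The closed fingers hang over the hub just in front of the tab ridge, at about (215,320) in the crop. Next I descend, then advance.

Emit:
apply_moves(
  steps=[
    [[-0.03,-0.03,0.2],[0,0,0]],
    [[0,0,0.2],[0,0,0]],
    [[0,0,0.1],[0,0,0]],
    [[0,0,0],[0,0,0]],
    [[0,0,0],[0,0,0]],
  ],
)

```text
t: 2.37
ee_pos: [521.9, 142.7, 345.9]
tcp_rot: [-0.0, 0.694, 0.72, -0.0]
wrist_force: [-0.0, 0.1, -0.9]
gripper_width: 0.5
```

Emit:
apply_moves(
  steps=[
    [[0,0.05,0],[0,0,0]],
    [[0,0.05,0],[0,0,0]],
    [[0,0.05,0],[0,0,0]],
    [[0,0,0],[0,0,0]],
    [[0,0,0],[0,0,0]],
  ],
)

```text
t: 2.78
ee_pos: [528.3, 142.9, 346.4]
tcp_rot: [0.0, 0.694, 0.72, 0.0]
wrist_force: [-0.1, -0.6, 0.2]
gripper_width: 0.2
```

Emit:
apply_moves(
  steps=[
    [[0,0.05,0],[0,0,0]],
    [[0,0.05,0],[0,0,0]],
    [[0,0,0],[0,0,0]],
    [[0,0,0],[0,0,0]],
  ],
)

```text
t: 3.12
ee_pos: [532.2, 143.0, 346.3]
tcp_rot: [0.0, 0.694, 0.72, 0.0]
wrist_force: [-0.6, -0.2, -0.1]
gripper_width: 0.5
```

Emit:
apply_moves(
  steps=[
    [[0,0.05,0],[0,0,0]],
    [[0,0.025,0],[0,0,0]],
    [[0,0,0],[0,0,0]],
    [[0,0,0],[0,0,0]],
  ],
)

```text
t: 3.45
ee_pos: [535.1, 143.1, 346.3]
tcp_rot: [-0.0, 0.694, 0.72, -0.0]
wrist_force: [-0.3, -0.4, 0.0]
gripper_width: 0.3
```

Emit:
apply_moves(
  steps=[
    [[0,0.05,0],[0,0,0]],
    [[0,0.025,0],[0,0,0]],
    [[0,0,0],[0,0,0]],
    [[0,0,0],[0,0,0]],
  ],
)

```text
t: 3.78
ee_pos: [538.1, 143.2, 346.3]
tcp_rot: [0.0, 0.694, 0.72, 0.0]
wrist_force: [-0.4, -0.3, -0.3]
gripper_width: 0.7
```

Emit:
apply_moves(
  steps=[
    [[0,0.05,0],[0,0,0]],
    [[0,0.025,0],[0,0,0]],
    [[0,0,0],[0,0,0]],
    [[0,0,0],[0,0,0]],
  ],
)

```text
t: 4.12
ee_pos: [540.9, 143.3, 346.2]
tcp_rot: [-0.0, 0.694, 0.72, -0.0]
wrist_force: [-2.1, 0.3, 1.0]
gripper_width: 0.3
```

Emit:
apply_moves(
  steps=[
    [[0,0.05,0],[0,0,0]],
    [[0,0,0],[0,0,0]],
    [[0,0,0],[0,0,0]],
  ],
)

```text
t: 4.37
ee_pos: [543.1, 143.4, 346.2]
tcp_rot: [-0.0, 0.694, 0.72, -0.0]
wrist_force: [-1.3, -0.2, -0.9]
gripper_width: -0.3
```

Emit:
apply_moves(
  steps=[
    [[0,0.05,0],[0,0,0]],
    [[0,0,0],[0,0,0]],
    [[0,0,0],[0,0,0]],
  ],
)

```text
t: 4.62
ee_pos: [545.2, 143.5, 346.2]
tcp_rot: [0.0, 0.694, 0.72, 0.0]
wrist_force: [-1.4, -0.0, -0.7]
gripper_width: 0.7
```

Emit:
apply_moves(
  steps=[
    [[0,0.05,0],[0,0,0]],
    [[0,0,0],[0,0,0]],
    [[0,0,0],[0,0,0]],
  ],
)

```text
t: 4.87
ee_pos: [547.2, 143.5, 346.2]
tcp_rot: [0.0, 0.694, 0.72, 0.0]
wrist_force: [-1.2, -0.6, -1.5]
gripper_width: 0.7
```

Emit:
apply_moves(
  steps=[
    [[0,0.05,0],[0,0,0]],
    [[0,0,0],[0,0,0]],
    [[0,0,0],[0,0,0]],
  ],
)

```text
t: 5.12
ee_pos: [549.2, 143.6, 346.2]
tcp_rot: [0.0, 0.694, 0.72, 0.0]
wrist_force: [-0.9, 0.5, -0.8]
gripper_width: 0.5
```

Emit:
apply_moves(
  steps=[
    [[0,0.04,0],[0,0,0]],
    [[0,0,0],[0,0,0]],
    [[0,0,0],[0,0,0]],
  ],
)

```text
t: 5.37
ee_pos: [550.7, 143.7, 346.3]
tcp_rot: [0.0, 0.694, 0.72, 0.0]
wrist_force: [-1.3, 0.3, -0.7]
gripper_width: 0.1
```

Emit:
apply_moves(
  steps=[
    [[0,0.04,0],[0,0,0]],
    [[0,0,0],[0,0,0]],
    [[0,0,0],[0,0,0]],
  ],
)

```text
t: 5.62
ee_pos: [552.1, 143.8, 346.3]
tcp_rot: [-0.0, 0.694, 0.72, -0.0]
wrist_force: [-3.2, -0.5, -0.1]
gripper_width: 0.1
```

Emit:
apply_moves(
  steps=[
    [[0,0.04,0],[0,0,0]],
    [[0,0,0],[0,0,0]],
    [[0,0,0],[0,0,0]],
  ],
)

```text
t: 5.87
ee_pos: [553.2, 143.8, 346.2]
tcp_rot: [-0.001, 0.694, 0.72, -0.001]
wrist_force: [-7.3, -0.5, 2.7]
gripper_width: 0.7
```

```bash
python3 -c "
from h import *
s,p,r=pose();print(p,s['wrist_force'])
c,P,z=cap('scene')
cv2.imwrite('pics/t2.png',cv2.resize(c[150:220,330:410],None,fx=8,fy=8,interpolation=2))"
```

```text
[553.17112774 143.75716659 346.20834826] [-7.26209064 -0.45081068  2.74494876]
```

View pics/t2.png

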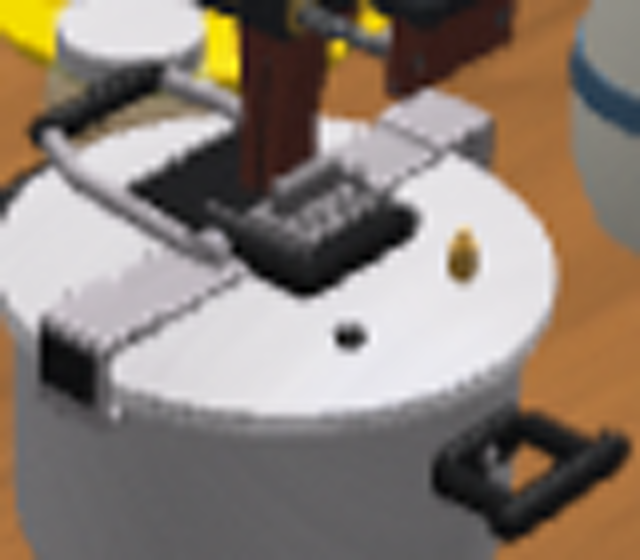

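The fingers are pushing the tab ridge, at about (300,190) in the crop, and the resistance has clearly risen. One more small nudge, then I retreat and rise.

Emit:
apply_moves(
  steps=[
    [[0,0.02,0],[0,0,0]],
    [[0,0,0],[0,0,0]],
    [[0,0,0],[0,0,0]],
  ],
)

```text
t: 6.17
ee_pos: [553.8, 143.8, 346.2]
tcp_rot: [-0.001, 0.694, 0.72, -0.001]
wrist_force: [-8.4, -0.2, 3.1]
gripper_width: 0.8
```

Emit:
apply_moves(
  steps=[
    [[0,-0.3,0],[0,0,0]],
    [[0,-0.3,-0.2],[0,0,0]],
    [[0,-0.5,-1],[0,0,0]],
    [[0,-0.7,0],[0,0,0]],
    [[0,-0.6,0],[0,0,0]],
    [[0,0,0],[0,0,0]],
    [[0,0,0],[0,0,0]],
    [[0,0,0],[0,0,0]],
  ],
  hand=0.14,
)

```text
t: 6.83
ee_pos: [461.1, 140.7, 392.2]
tcp_rot: [0.001, 0.694, 0.72, 0.001]
wrist_force: [-0.3, -0.1, -0.1]
gripper_width: 49.1
```

```bash
python3 - <<'E'
from h import *
s,p,r=pose();print(p,s['gripper_width'])
c,Q,z=cap('scene')
x,y,z=Q[...,0],Q[...,1],Q[...,2]
for lo,hi in ((95,115),(115,130),(130,150),(150,165),(165,190)):
    b=(x>438)&(x<480)&(y>lo)&(y<hi)&(z>150)&(z<180); q=Q[b]; print(lo,len(q),q.mean(0).round(1) if len(q) else 0)
c,Q,z=cap('top');x,y,z=Q[...,0],Q[...,1],Q[...,2]
b=(x>438)&(x<480)&(y>95)&(y<190)&(z>150)&(z<180); print(b.sum(),Q[b].mean(0) if b.any() else 0)
# head-on axis: bar expected at lid (-92,0)
print(548-92*np.cos(.035),144-92*np.sin(.035))
plan([457,141,330],.035,1)
E
```

```text
[461.08224547 140.65582346 392.16165987] 49.11404673845436
95 23 [467.7 106.4 164. ]
115 16 [462.9 123.1 165.7]
130 21 [463.5 139.4 165.6]
150 18 [463.4 157.2 166.1]
165 23 [468.1 174.  162.1]
4 [460.02729612 121.69746792 167.1574237 ]
456.05634424783904 140.78065737640108
[0.014, -0.107, 1.543] [0.013, -0.002, 0.005]
```

Emit:
apply_moves(
  steps=[
    [[0,-0.08,0.5],[0,0,0]],
    [[0,0,0.5],[0,0,0]],
    [[0,0,0.4],[0,0,0]],
    [[0,0,0.2],[0,0,0]],
    [[0,0,0],[0,0,0]],
    [[0,0,0],[0,0,0]],
  ],
)

```text
t: 7.43
ee_pos: [457.5, 140.4, 327.4]
tcp_rot: [-0.0, 0.694, 0.72, -0.0]
wrist_force: [-0.4, -0.7, 0.4]
gripper_width: 50.2
```

Emit:
apply_moves(
  steps=[
    [[0,0,0],[0,0,0]],
    [[0,0,0],[0,0,0]],
    [[0,0,0],[0,0,0]],
    [[0,0,0],[0,0,0]],
    [[0,0,0],[0,0,0]],
    [[0,0,0],[0,0,0]],
    [[0,0,0],[0,0,0]],
    [[0,0,0],[0,0,0]],
  ],
  hand=-1,
  newtons=12,
)

```text
t: 8.1
ee_pos: [457.5, 140.4, 328.0]
tcp_rot: [0.001, 0.694, 0.72, 0.001]
wrist_force: [4.7, 0.2, 0.0]
gripper_width: 13.5
```

```bash
python3 - <<'E'
import numpy as np
t=np.arange(0,1.4401,.06);r=92.8;a=t+.13
x=-r*np.cos(a);z=r*np.sin(a)
for i in range(len(t)-1): print(round(t[i+1],2),round((x[i+1]-x[i])/40,3),round(-(z[i+1]-z[i])/40,3),(x[i+1]-x[0]).round(1),(z[i+1]-z[0]).round(1))
E
```

```text
0.06 0.022 -0.137 0.9 5.5
0.12 0.03 -0.136 2.1 10.9
0.18 0.038 -0.134 3.6 16.3
0.24 0.046 -0.131 5.5 21.5
0.3 0.054 -0.128 7.7 26.7
0.36 0.062 -0.125 10.1 31.6
0.42 0.069 -0.121 12.9 36.5
0.48 0.076 -0.116 16.0 41.1
0.54 0.083 -0.112 19.3 45.6
0.6 0.09 -0.106 22.9 49.9
0.66 0.096 -0.101 26.7 53.9
0.72 0.102 -0.095 30.8 57.7
0.78 0.107 -0.089 35.1 61.2
0.84 0.112 -0.082 39.6 64.5
0.9 0.117 -0.075 44.2 67.5
0.96 0.121 -0.068 49.1 70.2
1.02 0.125 -0.061 54.1 72.7
1.08 0.129 -0.053 59.3 74.8
1.14 0.132 -0.045 64.5 76.6
1.2 0.134 -0.037 69.9 78.1
1.26 0.136 -0.029 75.3 79.3
1.32 0.138 -0.021 80.8 80.1
1.38 0.139 -0.013 86.4 80.6
1.44 0.139 -0.004 91.9 80.8
```

Emit:
apply_moves(
  steps=[
    [[0,0.03,0],[0,0,0]],
    [[0,0,-0.07],[0,0,0]],
    [[0,0,-0.07],[0,0,0]],
    [[0,0,0],[0,0,0]],
    [[0,0,0],[0,0,0]],
  ],
)

```text
t: 8.52
ee_pos: [457.9, 140.3, 333.2]
tcp_rot: [-0.0, 0.694, 0.72, -0.0]
wrist_force: [1.3, 0.3, -1.0]
gripper_width: 13.5
```

Emit:
apply_moves(
  steps=[
    [[0,0.03,-0.07],[0,0,0]],
    [[0,0.03,-0.07],[0,0,0]],
    [[0,0,0],[0,0,0]],
    [[0,0,0],[0,0,0]],
  ],
)

```text
t: 8.85
ee_pos: [459.6, 140.3, 338.5]
tcp_rot: [-0.001, 0.694, 0.72, -0.001]
wrist_force: [-4.9, 0.5, 1.4]
gripper_width: 13.6
```

Emit:
apply_moves(
  steps=[
    [[0,0.02,-0.07],[0,0,0]],
    [[0,0.02,-0.07],[0,0,0]],
    [[0,0,0],[0,0,0]],
    [[0,0,0],[0,0,0]],
  ],
)

```text
t: 9.18
ee_pos: [461.9, 140.4, 344.6]
tcp_rot: [-0.0, 0.694, 0.72, -0.0]
wrist_force: [-5.3, -0.3, 0.8]
gripper_width: 13.4
```

Emit:
apply_moves(
  steps=[
    [[0,-0.01,-0.06],[0,0,0]],
    [[0,0.02,-0.06],[0,0,0]],
    [[0,0.02,-0.06],[0,0,0]],
    [[0,0.025,-0.065],[0,0,0]],
    [[0,0,0],[0,0,0]],
    [[0,0,0],[0,0,0]],
  ],
)

```text
t: 9.68
ee_pos: [464.8, 140.6, 354.7]
tcp_rot: [0.001, 0.694, 0.72, 0.001]
wrist_force: [1.5, -1.4, -0.9]
gripper_width: 13.1
```

```bash
python3 -c "
from h import *
s,p,r=pose();print(p,s['wrist_force'],s['moment'])
c,P,z=cap('scene')
cv2.imwrite('pics/t3.png',cv2.resize(c[130:220,320:410],None,fx=6,fy=6,interpolation=2))"
```

```text
[464.82736226 140.56009342 354.67673349] [ 1.48522856 -1.39032018 -0.92375203] [-0.40633176 -0.23297773 -0.00668119]
```

View pics/t3.png

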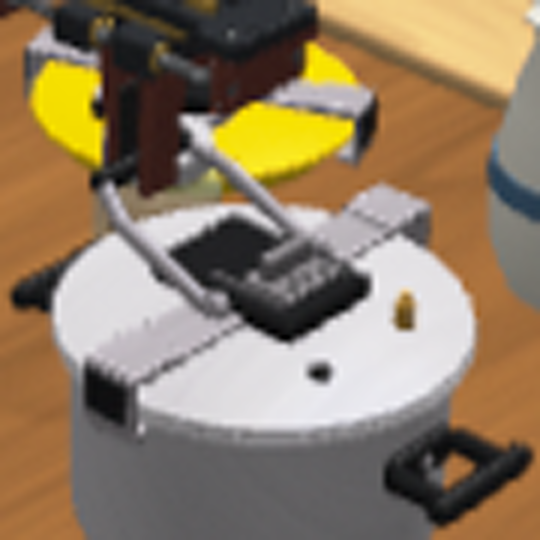

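The handle is rising in the grip (bar at about (130,165) in the crop) with little force, so the bolt is free. I continue along the arc.

Emit:
apply_moves(
  steps=[
    [[0,0.062,-0.125],[0,0,0]],
    [[0,0.069,-0.121],[0,0,0]],
    [[0,0.076,-0.116],[0,0,0]],
    [[0,0.083,-0.112],[0,0,0]],
    [[0,0,0],[0,0,0]],
    [[0,0,0],[0,0,0]],
  ],
)

```text
t: 10.23
ee_pos: [475.6, 141.0, 373.8]
tcp_rot: [-0.001, 0.694, 0.72, -0.001]
wrist_force: [-4.6, -1.9, 3.8]
gripper_width: 13.3
```

Emit:
apply_moves(
  steps=[
    [[0,0.09,-0.106],[0,0,0]],
    [[0,0.096,-0.101],[0,0,0]],
    [[0,0.102,-0.095],[0,0,0]],
    [[0,0,0],[0,0,0]],
    [[0,0,0],[0,0,0]],
  ],
)

```text
t: 10.65
ee_pos: [487.2, 141.5, 386.1]
tcp_rot: [-0.001, 0.694, 0.72, -0.0]
wrist_force: [-6.8, -0.5, 5.9]
gripper_width: 13.9
```

Emit:
apply_moves(
  steps=[
    [[0,-0.035,-0.04],[0,0,0]],
    [[0,0.107,-0.089],[0,0,0]],
    [[0,0.112,-0.082],[0,0,0]],
    [[0,0,0],[0,0,0]],
    [[0,0,0],[0,0,0]],
  ],
)

```text
t: 11.07
ee_pos: [494.8, 141.8, 394.9]
tcp_rot: [-0.0, 0.694, 0.72, -0.0]
wrist_force: [-7.5, -0.2, 9.4]
gripper_width: 13.4
```

Emit:
apply_moves(
  steps=[
    [[0,0.117,-0.075],[0,0,0]],
    [[0,0.121,-0.068],[0,0,0]],
    [[0,0,0],[0,0,0]],
    [[0,0,0],[0,0,0]],
  ],
)

```text
t: 11.4
ee_pos: [504.7, 142.1, 401.0]
tcp_rot: [0.0, 0.694, 0.72, 0.0]
wrist_force: [-6.8, -1.0, 10.3]
gripper_width: 14.0
```

Emit:
apply_moves(
  steps=[
    [[0,-0.02,-0.04],[0,0,0]],
    [[0,-0.02,-0.04],[0,0,0]],
    [[0,0,0],[0,0,0]],
    [[0,0,0],[0,0,0]],
  ],
)

```text
t: 11.73
ee_pos: [503.3, 142.0, 402.7]
tcp_rot: [0.001, 0.694, 0.72, 0.001]
wrist_force: [4.4, -0.5, -7.6]
gripper_width: 13.7
```

Emit:
apply_moves(
  steps=[
    [[0,0.015,0.03],[0,0,0]],
    [[0,0.125,-0.061],[0,0,0]],
    [[0,0.129,-0.053],[0,0,0]],
    [[0,0,0],[0,0,0]],
    [[0,0,0],[0,0,0]],
  ],
)

```text
t: 12.15
ee_pos: [513.9, 142.4, 406.8]
tcp_rot: [0.0, 0.694, 0.72, 0.0]
wrist_force: [-2.7, -1.5, 5.7]
gripper_width: 13.6
```

```bash
python3 - <<'E'
import numpy as np
from scipy.optimize import least_squares
# measured ee (x,z), with fx,fz => estimate bar path; fit hinge centre with fixed r
D=np.array([[457.9,333.2,1.3,-1],[464.8,354.7,1.5,-.9],[475.6,373.8,-4.6,3.8],[487.2,386.1,-6.8,5.9],[494.8,394.9,-7.5,9.4],[504.7,401,-6.8,10.3],[503.3,402.7,4.4,-7.6]])
for k in (5,8,12):
    f=lambda p:np.hypot(D[:,0]+D[:,2]/k-p[0],D[:,1]+D[:,3]/k-p[1])-92.8
    s=least_squares(f,[549,316]);print(k,s.x,s.fun.round(1))
E
```

```text
5 [551.23895756 322.52426846] [ 0.9 -0.9 -0.2 -0.8  1.4  0.9 -1.1]
8 [551.1296964  321.89795332] [ 0.9 -0.7 -0.4 -1.1  0.9  0.5 -0. ]
12 [551.06640814 321.54935897] [ 1.  -0.5 -0.5 -1.2  0.6  0.2  0.6]
```

Emit:
apply_moves(
  steps=[
    [[0,0.11,-0.06],[0,0,0]],
    [[0,0.11,-0.05],[0,0,0]],
    [[0,0.11,-0.04],[0,0,0]],
    [[0,0.11,-0.03],[0,0,0]],
    [[0,0,0],[0,0,0]],
    [[0,0,0],[0,0,0]],
  ],
)

```text
t: 12.65
ee_pos: [531.7, 143.0, 413.5]
tcp_rot: [0.001, 0.694, 0.72, 0.001]
wrist_force: [-1.4, -0.4, 2.6]
gripper_width: 13.7
```

Emit:
apply_moves(
  steps=[
    [[0,0.11,-0.025],[0,0,0]],
    [[0,0.1,-0.02],[0,0,0]],
    [[0,0.1,-0.01],[0,0,0]],
    [[0,0.1,0],[0,0,0]],
    [[0,0,0],[0,0,0]],
    [[0,0,0],[0,0,0]],
  ],
)

```text
t: 13.15
ee_pos: [548.0, 143.5, 415.4]
tcp_rot: [0.0, 0.694, 0.72, 0.001]
wrist_force: [-0.8, -1.0, 2.6]
gripper_width: 13.3
```

```bash
python3 -c "
from h import *
s,p,r=pose();print(p,s['wrist_force'],s['moment'])
c,P,z=cap('scene')
cv2.imwrite('pics/t4.png',cv2.resize(c[110:240,310:440],None,fx=4.5,fy=4.5,interpolation=2))"
```

```text
[547.96566572 143.5375416  415.40351217] [-0.81754334 -0.96676501  2.56498335] [-0.21954414  0.1107535   0.01314573]
```

View pics/t4.png

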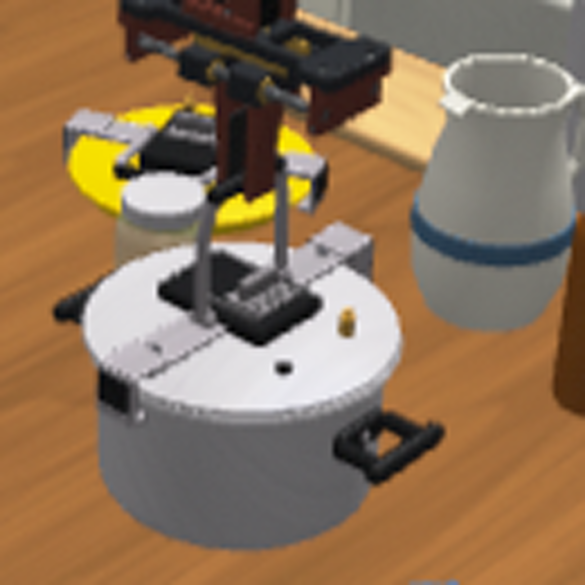

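The handle stands upright in the fingers, with the bar at about (245,185) and near the fingertips because it slipped a little. I regrip 8 mm lower and more firmly.

Emit:
apply_moves(
  steps=[
    [[0,0,0],[0,0,0]],
    [[0,0,0],[0,0,0]],
    [[0,0,0],[0,0,0]],
    [[0,0,0.1],[0,0,0]],
    [[0,0,0.1],[0,0,0]],
    [[0,0,0],[0,0,0]],
    [[0,0,0],[0,0,0]],
  ],
  hand=-0.4,
)

```text
t: 13.78
ee_pos: [547.2, 143.5, 406.8]
tcp_rot: [-0.0, 0.694, 0.72, -0.0]
wrist_force: [0.2, -0.1, 0.5]
gripper_width: 26.0
```

Emit:
apply_moves(
  steps=[
    [[0,0,0],[0,0,0]],
    [[0,0,0],[0,0,0]],
    [[0,0,0],[0,0,0]],
    [[0,0,0],[0,0,0]],
    [[0,0,0],[0,0,0]],
    [[0,0,0],[0,0,0]],
    [[0,0,0],[0,0,0]],
    [[0,0,0],[0,0,0]],
  ],
  hand=-1,
  newtons=35,
)

```text
t: 14.45
ee_pos: [547.5, 143.6, 407.4]
tcp_rot: [0.0, 0.694, 0.72, 0.0]
wrist_force: [0.9, -0.7, 0.1]
gripper_width: 12.9
```

Emit:
apply_moves(
  steps=[
    [[0,0,-0.05],[0,0,0]],
    [[0,0,-0.05],[0,0,0]],
    [[0,0,-0.05],[0,0,0]],
    [[0,0,-0.05],[0,0,0]],
    [[0,0,0],[0,0,0]],
    [[0,0,0],[0,0,0]],
  ],
)

```text
t: 14.95
ee_pos: [547.2, 143.5, 415.2]
tcp_rot: [-0.0, 0.694, 0.72, -0.0]
wrist_force: [0.8, 0.2, -9.2]
gripper_width: 13.2
```

The wrist carries about 9 N, the lid's weight, with no side load. I continue lifting.

Emit:
apply_moves(
  steps=[
    [[0,0,-0.08],[0,0,0]],
    [[0,0,-0.1],[0,0,0]],
    [[0,0,-0.12],[0,0,0]],
    [[0,0,-0.2],[0,0,0]],
    [[0,0,-0.3],[0,0,0]],
    [[0,0,-0.4],[0,0,0]],
    [[0,0,-0.2],[0,0,0]],
    [[0,0,0],[0,0,0]],
  ],
)

```text
t: 15.62
ee_pos: [547.9, 143.7, 474.4]
tcp_rot: [0.001, 0.694, 0.72, 0.002]
wrist_force: [0.2, 0.2, -9.0]
gripper_width: 13.4
```

```bash
python3 - <<'E'
from h import *
s,p,r=pose();print(p,s['wrist_force'],s['moment'])
c,P,z=cap('scene')
cv2.imwrite('pics/t5.png',cv2.resize(c[60:240,260:440],None,fx=3.3,fy=3.3,interpolation=2))
# current lid disc plane & centre
for n in('top','scene'):
    if n=='top': c,P,z=cap(n)
    q=P[(np.hypot(P[...,0]-549,P[...,1]-144)<115)&(abs(P[...,1]-144)<85)&(np.hypot(P[...,0]-549,P[...,1]-144)>60)&(P[...,2]>165)&(P[...,2]<235)]
    if len(q)>50:
        med=np.median(q[:,2]); q=q[abs(q[:,2]-med)<9]
        A=np.c_[q[:,:2]-[549,144],np.ones(len(q))]; print(n,len(q),np.linalg.lstsq(A,q[:,2],rcond=None)[0].round(3),cv2.minEnclosingCircle(q[:,:2].astype(np.float32)))
plan([567-4,-187,p[2]],.035,13)
E
```

```text
[547.94711897 143.7167051  474.41453146] [ 0.19313356  0.16325118 -9.01034904] [-0.0615945  -0.04664465 -0.0249533 ]
top 399 [-9.00000e-03  2.00000e-02  2.01577e+02] ((549.1753540039062, 134.03594970703125), 103.4897689819336)
scene 399 [-9.00000e-03  2.00000e-02  2.01577e+02] ((549.1753540039062, 134.03594970703125), 103.4897689819336)
[-0.636, 0.008, -0.005] [0.001, -0.0, 0.001]
[-0.636, 0.008, -0.005] [0.001, -0.0, 0.001]
[-0.636, 0.008, -0.005] [0.001, -0.0, 0.001]
[-0.636, 0.008, -0.005] [0.001, -0.0, 0.001]
[-0.636, 0.008, -0.005] [0.001, -0.0, 0.001]
[-0.636, 0.008, -0.005] [0.001, -0.0, 0.001]
[-0.636, 0.008, -0.005] [0.001, -0.0, 0.001]
[-0.636, 0.008, -0.005] [0.001, -0.0, 0.001]
[-0.636, 0.008, -0.005] [0.001, -0.0, 0.001]
[-0.636, 0.008, -0.005] [0.001, -0.0, 0.001]
[-0.636, 0.008, -0.005] [0.001, -0.0, 0.001]
[-0.636, 0.008, -0.005] [0.001, -0.0, 0.001]
[-0.636, 0.008, -0.005] [0.001, -0.0, 0.001]
```

View pics/t5.png

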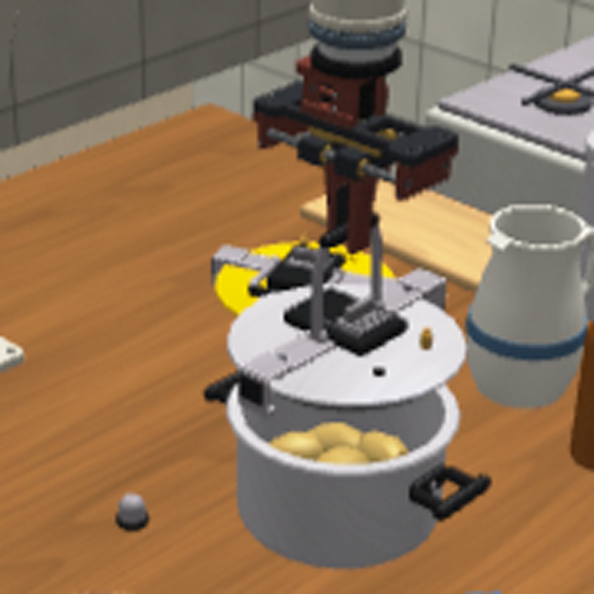

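The lid hangs level and clear of the pot, with the potatoes visible below it. I carry it across to the mat.

Emit:
apply_moves(
  steps=[
    [[-0.3,0.01,0],[0,0,0]],
    [[-0.5,0.01,0],[0,0,0]],
    [[-0.6,0.01,0],[0,0,0]],
    [[-0.7,0.01,0],[0,0,0]],
    [[-0.7,0.01,0],[0,0,0]],
    [[-0.7,0.01,0],[0,0,0]],
    [[-0.7,0.01,0],[0,0,0]],
    [[-0.7,0.01,0],[0,0,0]],
  ],
)

```text
t: 16.38
ee_pos: [557.0, -54.3, 470.3]
tcp_rot: [-0.001, 0.694, 0.72, -0.001]
wrist_force: [0.5, -0.4, -8.8]
gripper_width: 13.1
```

Emit:
apply_moves(
  steps=[
    [[-0.7,0.01,0],[0,0,0]],
    [[-0.7,0.01,0],[0,0,0]],
    [[-0.7,0,0],[0,0,0]],
    [[-0.5,0,0],[0,0,0]],
    [[-0.4,0,0],[0,0,0]],
    [[-0.25,0,0],[0,0,0]],
    [[-0.12,0,0],[0,0,0]],
    [[0,0,0],[0,0,0]],
  ],
)

```text
t: 17.05
ee_pos: [562.9, -187.9, 470.6]
tcp_rot: [-0.0, 0.695, 0.719, -0.0]
wrist_force: [-0.3, 0.4, -8.0]
gripper_width: 13.4
```

Emit:
apply_moves(
  steps=[
    [[0,0,0.4],[0,0,0]],
    [[0,0,0.6],[0,0,0]],
    [[0,0,0.7],[0,0,0]],
    [[0,0,0.7],[0,0,0]],
    [[0,0,0.5],[0,0,0]],
    [[0,0,0.3],[0,0,0]],
    [[0,0,0],[0,0,0]],
    [[0,0,0],[0,0,0]],
  ],
)

```text
t: 17.72
ee_pos: [563.5, -186.4, 343.4]
tcp_rot: [-0.0, 0.694, 0.72, -0.0]
wrist_force: [-0.0, 0.2, -7.4]
gripper_width: 13.1
```

```bash
python3 - <<'E'
from h import *
s,p,r=pose();print(p,s['wrist_force'])
c,P,z=cap('scene')
cv2.imwrite('pics/t6.png',cv2.resize(c[120:320,200:440],None,fx=3,fy=3,interpolation=2))
q=P[(np.hypot(P[...,0]-566,P[...,1]+187)<125)&(P[...,2]>30)&(P[...,2]<160)]
for n in('scene','top'):
    if n=='top': c,P,z=cap(n)
    d=np.hypot(P[...,0]-566,P[...,1]+187)
    q=P[(d<118)&(d>60)&(abs(P[...,1]+187)<88)&(P[...,2]>50)]
    med=np.median(q[:,2]); q=q[abs(q[:,2]-med)<9]
    A=np.c_[q[:,:2]-[566,-187],np.ones(len(q))]; print(n,len(q),med,np.linalg.lstsq(A,q[:,2],rcond=None)[0].round(3),q.min(0),q.max(0))
E
```

```text
[ 563.45027102 -186.3716377   343.38987449] [-0.0335018   0.22564051 -7.35564525]
scene 144 455.44205062795896 [-1.00000e-03  1.10000e-02  4.56808e+02] [ 487.12599638 -257.60992951  446.60800738] [ 627.78592033 -144.78307934  464.25857569]
top 128 558.2844029831588 [-3.26000e-01  1.08000e-01  5.40516e+02] [ 477.51473108 -227.84159746  549.48000683] [ 550.53674917 -101.82285625  567.26588448]
```

View pics/t6.png

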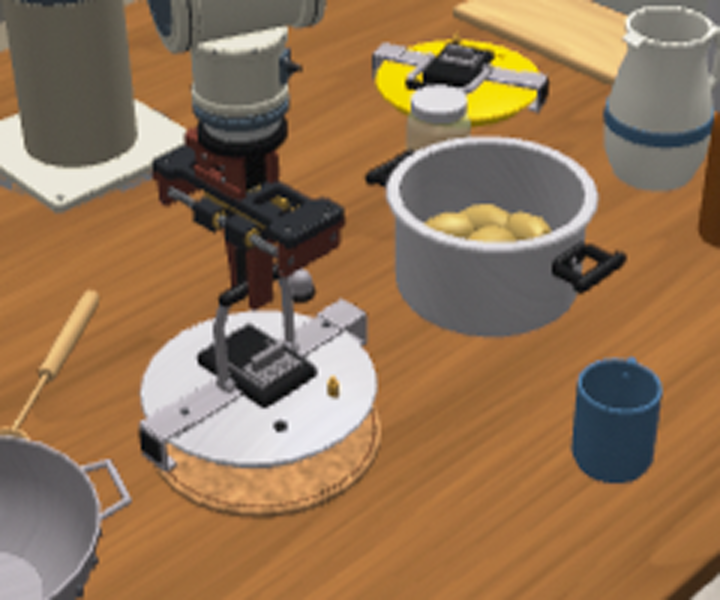

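The lid hangs over the mat (lid centre about (258,385) in the crop) with the cooker undisturbed. I lower it gently by feel.

Emit:
apply_moves(
  steps=[
    [[0,0,0.2],[0,0,0]],
    [[0,0,0.2],[0,0,0]],
    [[0,0,0.15],[0,0,0]],
    [[0,0,0.1],[0,0,0]],
    [[0,0,0.05],[0,0,0]],
    [[0,0,0],[0,0,0]],
    [[0,0,0],[0,0,0]],
  ],
)

```text
t: 18.4
ee_pos: [563.2, -186.9, 315.2]
tcp_rot: [-0.0, 0.694, 0.72, -0.0]
wrist_force: [0.2, 1.2, -6.9]
gripper_width: 12.9
```

Emit:
apply_moves(
  steps=[
    [[0,0,0.03],[0,0,0]],
    [[0,0,0.02],[0,0,0]],
    [[0,0,0],[0,0,0]],
    [[0,0,0],[0,0,0]],
  ],
)

```text
t: 18.73
ee_pos: [563.2, -186.9, 313.4]
tcp_rot: [0.0, 0.694, 0.72, 0.0]
wrist_force: [0.2, -0.3, -8.9]
gripper_width: 13.1
```

Emit:
apply_moves(
  steps=[
    [[0,0,0.03],[0,0,0]],
    [[0,0,0.02],[0,0,0]],
    [[0,0,0],[0,0,0]],
    [[0,0,0],[0,0,0]],
  ],
)

```text
t: 19.07
ee_pos: [563.2, -186.9, 311.2]
tcp_rot: [-0.0, 0.694, 0.72, -0.0]
wrist_force: [0.6, -0.9, -8.5]
gripper_width: 13.1
```

Emit:
apply_moves(
  steps=[
    [[0,0,0.02],[0,0,0]],
    [[0,0,0.02],[0,0,0]],
    [[0,0,0],[0,0,0]],
    [[0,0,0],[0,0,0]],
  ],
)

```text
t: 19.4
ee_pos: [563.2, -186.9, 309.6]
tcp_rot: [-0.0, 0.694, 0.72, -0.0]
wrist_force: [-0.6, -0.0, -8.7]
gripper_width: 12.9
```

Emit:
apply_moves(
  steps=[
    [[0,0,0.02],[0,0,0]],
    [[0,0,0],[0,0,0]],
    [[0,0,0],[0,0,0]],
  ],
)

```text
t: 19.65
ee_pos: [563.2, -186.9, 308.9]
tcp_rot: [-0.0, 0.694, 0.72, -0.0]
wrist_force: [0.6, 0.6, -9.5]
gripper_width: 13.1
```

Emit:
apply_moves(
  steps=[
    [[0,0,0.025],[0,0,0]],
    [[0,0,0],[0,0,0]],
    [[0,0,0],[0,0,0]],
  ],
)

```text
t: 19.9
ee_pos: [563.4, -186.9, 308.4]
tcp_rot: [0.0, 0.694, 0.72, 0.0]
wrist_force: [-0.2, 0.2, -3.3]
gripper_width: 12.9
```

Emit:
apply_moves(
  steps=[
    [[0,0,0.025],[0,0,0]],
    [[0,0,0],[0,0,0]],
    [[0,0,0],[0,0,0]],
  ],
)

```text
t: 20.15
ee_pos: [563.8, -186.9, 308.4]
tcp_rot: [0.001, 0.694, 0.72, 0.001]
wrist_force: [-2.1, 1.6, 5.2]
gripper_width: 13.2
```

The lid has landed with its weight fully on the mat. I ease back half a millimetre, open and rise.

Emit:
apply_moves(
  steps=[
    [[0,0,-0.015],[0,0,0]],
    [[0,0,0],[0,0,0]],
  ],
)

```text
t: 20.32
ee_pos: [563.6, -186.9, 308.4]
tcp_rot: [0.001, 0.694, 0.72, 0.0]
wrist_force: [-0.3, 1.7, 3.6]
gripper_width: 13.1
```

Emit:
apply_moves(
  steps=[
    [[0,0,0],[0,0,0]],
    [[0,0,0],[0,0,0]],
    [[0,0,0],[0,0,0]],
    [[0,0,0],[0,0,0]],
    [[0,0,0],[0,0,0]],
    [[0,0,0],[0,0,0]],
  ],
  hand=-0.1,
)

```text
t: 20.82
ee_pos: [563.2, -186.9, 307.4]
tcp_rot: [-0.0, 0.694, 0.72, -0.0]
wrist_force: [-0.2, -1.2, 0.8]
gripper_width: 39.4
```

Emit:
apply_moves(
  steps=[
    [[0,0,-0.2],[0,0,0]],
    [[0,0,-0.4],[0,0,0]],
    [[0,0,-0.7],[0,0,0]],
    [[0,0,-0.9],[0,0,0]],
    [[0,0,-0.9],[0,0,0]],
    [[0,0,-0.5],[0,0,0]],
    [[0,0,0],[0,0,0]],
    [[0,0,0],[0,0,0]],
  ],
)

```text
t: 21.48
ee_pos: [563.2, -186.9, 453.2]
tcp_rot: [0.001, 0.694, 0.72, 0.001]
wrist_force: [0.2, -0.3, 0.3]
gripper_width: 39.7
```

```bash
python3 - <<'E'
from h import *
s,p,r=pose();print(p,s['wrist_force'],s['gripper_width'])
c,P,z=cap('scene')
cv2.imwrite('pics/t7.png',cv2.resize(c[120:320,200:440],None,fx=3,fy=3,interpolation=2))
q=P[(np.hypot(P[...,0]-566,P[...,1]+187)<130)&(P[...,2]>28)&(P[...,2]<44)]
A=np.c_[q[:,:2]-[566,-187],np.ones(len(q))]; print(len(q),np.linalg.lstsq(A,q[:,2],rcond=None)[0].round(3))
q=q[abs(q[:,1]+187)<90];print(cv2.minEnclosingCircle(q[:,:2].astype(np.float32)))
b=(np.hypot(P[...,0]-566,P[...,1]+187)<60)&(P[...,2]>125)&(P[...,2]<160);print("bar",b.sum(),P[b].mean(0))
E
```

```text
[ 563.20771949 -186.89933614  453.23275075] [ 0.20397757 -0.2899483   0.28807467] 39.679799472197764
2005 [-4.0000e-03  3.0000e-03  3.6764e+01]
((565.7692260742188, -186.03233337402344), 111.61416625976562)
bar 152 [ 566.46944092 -190.55827977  144.27880869]
```

View pics/t7.png

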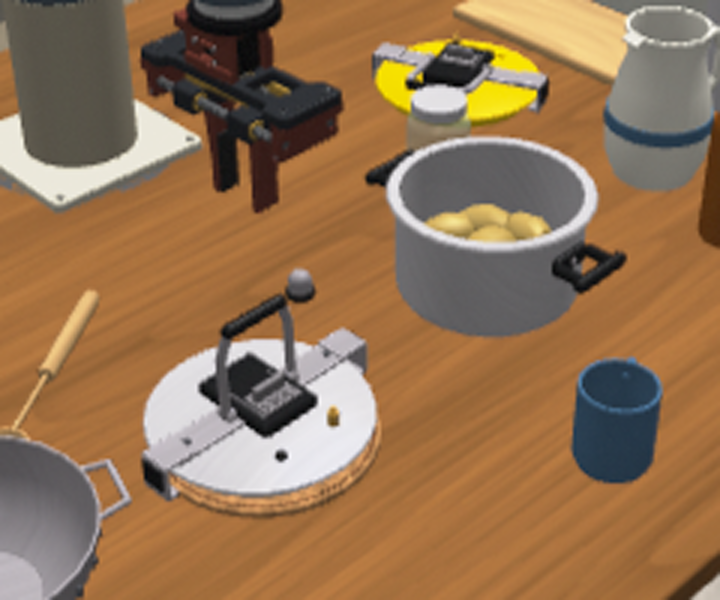

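The lid lies flat and centred on the mat with its handle standing, and the gripper is clear.

```bash
python3 -c "
from bench import env
print(env.job_done())"
```

```text
the job is handed in; nothing more can be done
None
```

The cooker is open, and the lid is lying flat in the middle of the cork mat with its handle standing. I handed the job in at about 21.5 s; it reports no verdict.

- **Tab:** I pushed it back about 12–13 mm, until the resistance rose from about 1.3 N to 8.4 N.
- **Handle:** It swung free. The wrist force stayed at or below about 12 N, highest mid-swing where my path was 1–2 mm inside the bar's true arc. I corrected that on the way up. The bar slipped about 6 mm in the pads, so I gripped it again lower before lifting.
- **Lift and set-down:** The lid came off with only its own weight of about 9 N on the wrist. It landed with roughly 14 N on the mat, worked out from the wrist force.

**Last checks:**
- The lid's centre measured (566, -186), against about (566, -187) for the mat.
- Its tilt was under 0.01 rad.
- The bar was directly above the hinge, and the gripper was clear of everything.
- In the last picture the cooker and the objects in view looked undisturbed. I didn't measure their positions again, and the oil bottle and most of the colander were outside that crop.
- One depth check of the lid just before set-down picked up the arm instead of the lid. I discarded it and went by the picture and the feel of the landing.

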